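# Reset the stay of a draught screen to its middle hole

## Robot

A 7-joint arm with a two-finger parallel gripper is mounted at the origin on a cart in front of the work surface, level with it; the furniture and walls round the work are solid. World frame = base frame: x ahead of the robot, y to its left, z up, the work surface at z = 0. Lengths are in m, angles in rad, forces in N, time in s.
With the tool pointing down it reaches from about 0.4 to 0.85 m from the base axis. Payload 10.4 kg.
Tool frame: the origin (TCP) lies on the centre line of the jaws, within the pads' length; the fingertips stand 17 mm ahead of it and the grasp point (between the pads) lies 2 mm behind it (manip.tcp_to_tips is the distance from the TCP to the fingertips, in m); z points along the fingers, x is the direction in which the jaws open and shut, and the axes are right-handed (so a half turn about z gives the same grasp; the last joint's range is limited). The gripper opens to 85 mm and grips with 20 to 120 N. Pads are 22 mm wide; open, the fingers measure 114 mm over their backs; the gripper's body (76 mm by 85 mm) begins 54 mm behind the grasp point. The pads swing forward as they close: fully open they stand 13 mm farther back than shut.
Start: joints at [-1.176, 0.332, -0.065, 1.46, 0.022, 1.35, -0.088], TCP at [0.254, 0.571, 0.248] pointing down, gripper open.
Joint ranges: [-2.6, 2.6], [-0.5, 2.12], [-1.47, 1.34], [0.16, 2.42], [-1.27, 4.41], [0.06, 2.06], [-2.6, 2.6]. Speed limits (rad/s): [2.22, 2.22, 2.79, 2.79, 3.14, 3.14, 3.14].

## Interface

Orientations are given as a unit quaternion [x, y, z, w].
In Python, from workcell import manip gives the robot as it stands.
- The arm moves only by the shell command python3 -m pendant 'ROWS' [FORCE]. ROWS is JSON, a list of rows, each a list of 3 entries, a list of its own where there are three numbers: the shift along the world's x, y, z in cm, then the turn, a rotation vector about the world's x, y, z in degrees, then the closure in counts, from 0 (fully open) to 255 (shut). A call has 1 to 12 rows; each row shifts and turns the pose as measured when the row begins; what a row does not reach is not made up. A row lasts 1/8 s, in which the tool goes at most 62.5 mm and 10.7 degrees, less where a joint would pass 70% of its speed; a pose out of reach is approached as far as the arm can. A call is refused whole if a number of a shift passes 6.25 or a number of a turn 10.7, either way. A call with a gripper value outside its range is refused whole. The fingers move at their own pace and stop on an object; FORCE is the grip in N (left out, the last holds). Time passes only in rows, so rows that do not move let the fingers close. It gives the time, the measured TCP pose, the force and the opening at its end, in the units of the state.
- manip.get_obs(): the state, without advancing time (a new reading comes with each control period).
- manip.camera(name): name is "scene" or "side" or "wrist"; returns a dict with "pixels" (480x640x3 uint8, red, green, blue), "range_z" (480x640 float32, m along the optical axis (not along the pixel's ray), 0 where there is no reading), "K" (3x3 intrinsics, pixels), "dist" ([k1, k2, p1, p2, k3] as OpenCV has them; the pictures are not rectified), "origin" and "rotation" of the camera in the world; the wrist camera has in their place "hand_eye" (4x4, takes a point from camera to tool coordinates, whose origin is the TCP and whose axes are the tool frame's). Camera axes: x right, y down, z forward; pixel columns grow to the right and rows downward; lengths in m; the calibration is good to about 2 mm. A picture is of the moment at which its call begins: read the wrist's pose just before it.
- manip.hand_in(): hands the job in, once; it reports no verdict.
The state is a dict: "clock": time; "joint_pos": joint angles; "joint_velocities": joint speeds; "tau": joint torques, N m; "position": TCP position; "ee_rot": TCP orientation; "ft_force": force on the tool from outside, world axes, zero at the start; "torque": the same for the moment, N m; "grip_width": opening from 0.0 (shut) to 1.0 (fully open).
Only numpy, scipy, OpenCV 4.12 (cv2) and the standard library are available. Lean on these libraries where they do the work, as an engineer would, in place of code of your own. Each camera call takes 0.05 s, during which the arm holds its last target.

## Task

The hinged panel of the draught screen is held ajar by its stay, whose long slot sits over the brass pin. Lift the stay off the pin by its black knob, open the panel wider, and drop the middle one of the three round holes over the pin until the stay lies flat, fully home; feel for the hole gently, without forcing the stay against the pin. Let go, and leave the beaker, vial and bottle beside the screen where they stand.

Things in the scene. Friction and masses are not known exactly. Their poses are not given: they have to be found in the camera images.
- stay: Flat aluminium bar 296 x 34 x 6 mm; origin at its pivot under the panel (mid-thickness), x along the bar to the knob, z up. It swings freely and tips up (0 to 0.4 rad) at the pivot; the tipping is stiff, so it stays at the height where it is left and must be pressed down. Centre line, from the pivot: slot 45 x 21 mm at 106 mm, three round holes of 10.2 mm at 150, 182 and 214 mm.
- knob (a point): Centre of the black round knob of the stay, 260 mm from the pivot and 27 mm above its height: grip diameter 18 mm, upright on the bar, 46 mm tall with its foot 24 mm below this point. Grip it from above; the whole stay and panel follow it. Lifting takes about 3 N here, pressing down about 1 N (friction of the pivot); the stay may bear on the pin with at most 20 N.
- middle_hole (a point): Centre, on the bar's underside, of the middle round hole (10.2 mm, through), 182 mm from the pivot; axes as the stay's.
- hinge (a point): Point on the upright hinge axis of the panel, at the height of the stay's pivot. The pivot goes round it at 120 mm; seen from above the panel opens counterclockwise, away from the robot, and has light friction (about 1 N at the pivot). It stands about 30 degrees open at the start and has to open about 35 degrees further.
- pin_mark (a point): Nominal place of the brass pin, at the height of the stay's underside when home. The pin (8 mm, upright, its flat top 11.5 mm above this point) is clamped by hand in the strip: its true axis lies up to 8 mm off this point along the x axis of the sill strip and up to 3.5 mm along its y axis; this is not measured, so the hole must be found by feel.
- sill: Dark steel strip 56 x 34 x 2 mm on the foot of the screen that carries the pin; origin at its underside centre, 6 mm under the nominal pin place, x along its length, z up.
- beaker: Clear beaker, 45 mm wide, 58 mm tall, loose beside the screen; origin at its underside centre.
- red_vial: Small vial with a red cap, 22 mm wide, 46 mm tall, loose beside the screen; origin at its underside centre.
- amber_bottle: Amber dropper bottle with a black cap, 30 mm wide, 78 mm tall, loose beside the screen; origin at its underside centre.

How it is judged:
By the outcome, as a careful person would: the job done as asked, in the order asked, and still so for the second after the job is handed in, with the robot touching nothing.
It also fails if it takes over 72 s, if anything falls off the work surface, if the arm or the gripper's body presses on something with over 40 N, if the wrist force passes 120 N, or if a joint passes its speed limit or range.

## Working session

There is one attempt and no reset: what is moved stays moved. The work goes in short steps, Python scripts to look and compute and a shell command to move; the robot and the scene stay as the last step left them, time stands still between calls to the robot, and variables do not carry over. Pictures are saved under pics/ and viewed, and the job is handed in when it is done.

```bash
ls; mkdir -p pics; cat > h.py <<'E'
import numpy as np, cv2
from workcell import manip
def save(n,f):
    o=manip.get_obs(); c=manip.camera(n); cv2.imwrite(f'pics/{f}.png',c['pixels'][:,:,::-1]); np.savez(f'pics/{f}.npz',**{k:c[k] for k in c},pos=o['position'],q=o['ee_rot']); return c
def load(f): return dict(np.load(f'pics/{f}.npz'))
E
python3 - <<'E'
from h import *
for n in ['scene','side','wrist']:
    c=save(n,n+'0'); print(n,c['K'].tolist(),c['dist'],c.get('origin'),c.get('rotation'),c.get('hand_eye'))
print(manip.get_obs())
E
```

```text
pics
scene [[619.0136952137294, 0.0, 319.3558726635088], [0.0, 619.0136952137294, 237.15546981365915], [0.0, 0.0, 1.0]] [-0.07483365  0.          0.          0.          0.        ] [-0.04999445 -0.445876    1.0220952 ] [ 0.85914006 -0.38008998  0.143295   -0.31124992] None
side [[548.823544902673, 0.0, 329.3551569959069], [0.0, 548.823544902673, 234.54113672409113], [0.0, 0.0, 1.0]] [-0.17452183  0.          0.          0.          0.        ] [0.45918554 0.88826746 0.64452808] [-0.0574588   0.88972703 -0.45112531  0.03962649] None
wrist [[411.44191689179087, 0.0, 314.1436079307084], [0.0, 411.44191689179087, 242.86519782971473], [0.0, 0.0, 1.0]] [-0.06107157  0.          0.          0.          0.        ] None None [[ 9.99998956e-01 -6.17206542e-04 -1.30645576e-03  1.11034908e-03]
 [ 9.68430430e-04  9.57330163e-01  2.88994846e-01 -7.37277476e-02]
 [ 1.07233999e-03 -2.88995809e-01  9.57329762e-01 -1.25141644e-01]
 [ 0.00000000e+00  0.00000000e+00  0.00000000e+00  1.00000000e+00]]
{'clock': 0.15, 'joint_pos': array([-1.17561125,  0.33270441, -0.06469985,  1.46070761,  0.02158574,
        1.34988595, -0.08853042]), 'joint_velocities': array([-0.00150083, -0.00137696, -0.0022056 , -0.00320449, -0.00078155,
       -0.00023628,  0.0001409 ]), 'tau': array([ 5.25864016e-04, -6.25822449e+01,  4.90240229e-02, -3.91843307e+01,
        1.61850028e-02,  7.44374731e-03,  5.14537319e-06]), 'position': array([0.25348033, 0.57102281, 0.24773208]), 'ee_rot': array([ 8.38377241e-01,  5.45090219e-01, -4.15963438e-04,  2.87106255e-04]), 'ft_force': array([ 0.02641545,  0.45629117, -0.43718455]), 'torque': array([-0.01639138,  0.01076059, -0.03469057]), 'grip_width': 0.9976401451912887}
```

View pics/scene0.png

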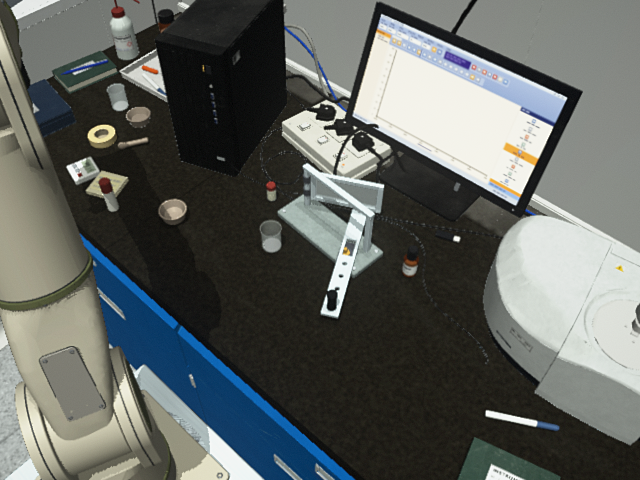

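View pics/side0.png

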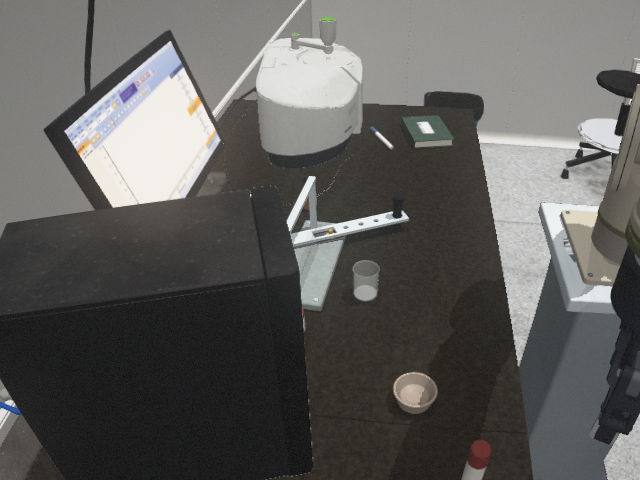

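View pics/wrist0.png

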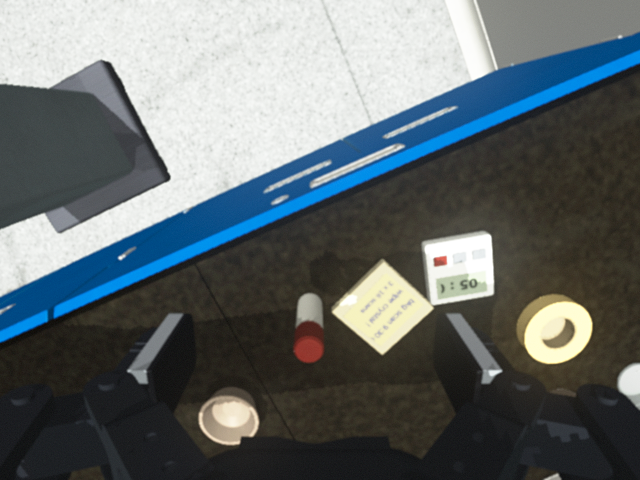

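The scene view shows the stay from about (358,212) to the black knob at (333,297), with the slot and pin near (347,250). The beaker is at (270,236), the vial at (271,190), and the bottle at (410,262). The side view shows the knob at (397,206), with the PC tower in the left foreground.

```bash
cat >> h.py <<'E'
from scipy.spatial.transform import Rotation as R
def pose(c):
    if 'origin' in c and c['origin'] is not None and np.ndim(c['origin'])>0: return R.from_quat(c['rotation']).as_matrix(), c['origin']
    T=R.from_quat(c['q']).as_matrix(); he=c['hand_eye']; return T@he[:3,:3], T@he[:3,3]+c['pos']
def ray(c,uv):
    M,o=pose(c); p=cv2.undistortPoints(np.array([[uv]],float),c['K'],c['dist'])[0,0]; return o, M@np.array([p[0],p[1],1.])
def rng(c,uv):
    o,d=ray(c,uv); z=c['range_z'][int(round(uv[1])),int(round(uv[0]))]; return o+d*z
def plane(c,uv,z):
    o,d=ray(c,uv); return o+d*(z-o[2])/d[2]
def cloud(c):
    v,u=np.mgrid[0:480,0:640]; p=cv2.undistortPoints(np.stack([u.ravel(),v.ravel()],1).astype(float)[:,None],c['K'],c['dist'])[:,0]
    M,o=pose(c); z=c['range_z'].ravel(); P=(np.c_[p,np.ones(len(p))]*z[:,None])@M.T+o; P[z==0]=np.nan; return P.reshape(480,640,3)
E
python3 - <<'E'
from h import *
np.set_printoptions(precision=3,suppress=True)
c=load('scene0')
for n,uv in dict(knob=(333,292),far=(330,315),pin=(347,249),pivotend=(358,213),paneltop1=(309,168),paneltop2=(380,184),sillL=(283,213),sillR=(372,268),beaker=(270,236),vial=(271,186),bottle=(411,254),pcnear=(232,172),pctopn=(245,60),pctopl=(160,38)).items(): print(n,rng(c,uv))
for s in ['scene0','side0']:
    c=load(s); cv2.imwrite(f'pics/{s}z.png',cv2.resize(c['pixels'][150:330,240:440,::-1] if s=='scene0' else c['pixels'][160:320,270:430,::-1],(800,600),interpolation=cv2.INTER_CUBIC))
s=load('side0')
for n,uv in dict(knob=(398,200),end=(405,217),beaker=(366,268)).items(): print(n,rng(s,uv))
E
```

```text
knob [ 0.466 -0.027  0.075]
far [ 0.449 -0.036  0.025]
pin [0.597 0.048 0.02 ]
pivotend [0.686 0.092 0.027]
paneltop1 [0.636 0.191 0.133]
paneltop2 [0.712 0.062 0.117]
sillL [0.583 0.221 0.014]
sillR [ 0.606 -0.014  0.001]
beaker [0.518 0.196 0.012]
vial [0.604 0.276 0.046]
bottle [ 0.64  -0.078  0.071]
pcnear [0.592 0.394 0.02 ]
pctopn [0.686 0.421 0.265]
pctopl [0.554 0.522 0.337]
knob [ 0.462 -0.017  0.07 ]
end [ 0.446 -0.022  0.028]
beaker [0.508 0.164 0.043]
```

View pics/scene0z.png

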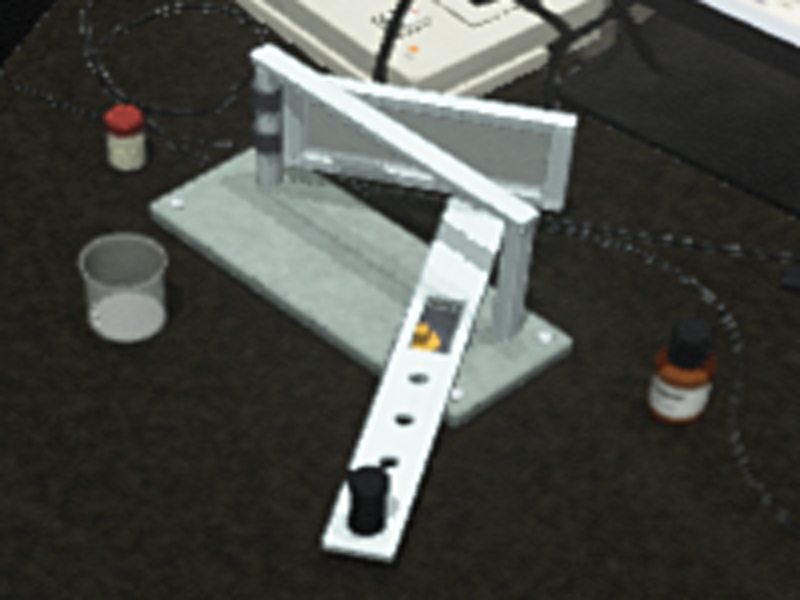

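View pics/side0z.png

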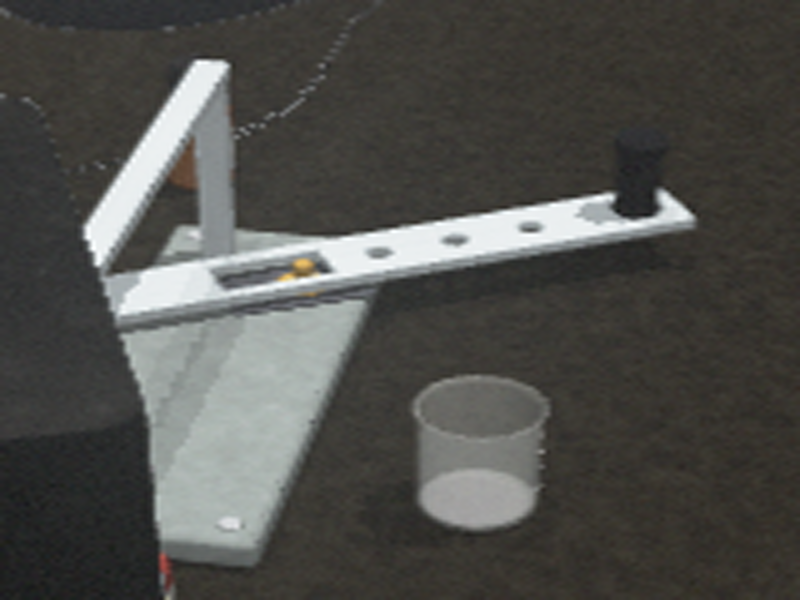

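```bash
python3 -m pendant '[[[2,-5,0.5],[0,0,-10],0],[[2,-5,0.5],[0,0,-10],0],[[2,-5,0.5],[0,0,-10],0],[[2,-5,0.5],[0,0,-10],0],[[2,-5,0],[0,0,-10],0],[[2,-5,0],[0,0,-10],0],[[2,-5,0],[0,0,-10],0],[[2,-5,0],[0,0,-10],0],[[2,-5,0],[0,0,-10],0],[[2,-5,0],[0,0,-10],0]]'
```

```text
clock: 1.4
position: [0.4539, 0.0569, 0.2657]
ee_rot: [0.949, -0.315, -0.001, -0.002]
ft_force: [0.4, 0.6, -0.1]
grip_width: 0.999
```

```bash
python3 -m pendant '[[[0.5,-2,1],[0,0,-9],0],[[0.5,-2,1],[0,0,-9],0],[[0,-2,0],[0,0,-9],0],[[0,-1,0],[0,0,0],0],[[0,0,0],[0,0,0],0]]'; python3 -c "
from h import *
save('wrist','w1');print(manip.get_obs()['position'],manip.get_obs()['joint_pos'])"
```

```text
clock: 2.02
position: [0.4642, -0.0199, 0.2857]
ee_rot: [0.844, -0.537, -0.001, -0.002]
ft_force: [0.6, 0.4, 0.7]
grip_width: 1.0
[ 0.46414217 -0.01936515  0.28565491] [-0.5786891  -0.07751324  0.50415285  1.82936962  0.03267173  1.37982101
 -1.21457081]
```

View pics/w1.png

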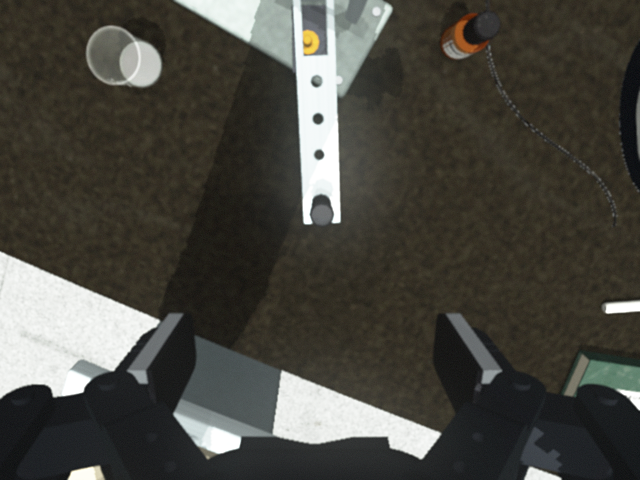

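The wrist view shows the knob at (321,210), the holes at (319,155), (318,119) and (317,81), and the pin at (309,41). I'll move forward so the whole screen is in view.

```bash
python3 -m pendant '[[[4,2,1.5],[0,0,0],0],[[4,2,1.5],[0,0,0],0],[[2,1,0],[0,0,0],0],[[0,0,0],[0,0,0],0],[[0,0,0],[0,0,0],0]]'; python3 -c "
from h import *
save('wrist','w2');print(manip.get_obs()['position'],manip.get_obs()['joint_pos'])"
```

```text
clock: 2.7
position: [0.5654, 0.0374, 0.3147]
ee_rot: [0.848, -0.529, -0.003, -0.002]
ft_force: [-0.4, -0.9, 0.6]
grip_width: 1.001
[0.56525715 0.03759365 0.31468804] [-0.58857442  0.18114644  0.51814083  1.53781592 -0.09743393  1.44927365
 -1.18131107]
```

View pics/w2.png

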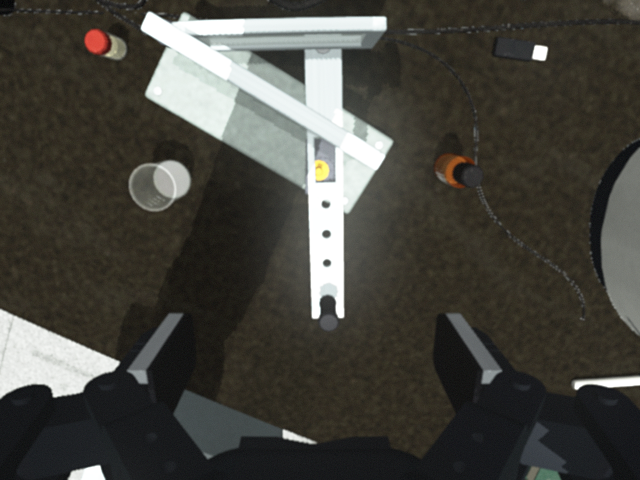

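The wrist view now shows the whole screen. The pin is at (321,170) in the slot and the holes are at (326,204), (327,234) and (327,263). The panel top runs (165,40) to (385,25), the frame bar (150,20) to (380,160), and the hinge is near (150,20).

```bash
python3 - <<'E'
from h import *
np.set_printoptions(precision=4,suppress=True)
for f,hs in (('w2',[(326,204),(327,234),(327,263)]),('w1',[(317,81),(318,119),(319,155)])):
    c=load(f); P=cloud(c)
    g=cv2.cvtColor(c['pixels'],cv2.COLOR_RGB2GRAY)
    # refine holes: dark centroid
    out=[]
    for u,v in hs:
        w=g[v-8:v+9,u-8:u+9].astype(float); m=(w<100); n,l,s,ce=cv2.connectedComponentsWithStats(m.astype(np.uint8)); 
        k=l[8,8]; wt=np.where(l==k,200-w,0) if k else None
        yy,xx=np.mgrid[-8:9,-8:9]; out.append((u+(wt*xx).sum()/wt.sum(),v+(wt*yy).sum()/wt.sum()))
    print(f,np.array(out))
    for (u,v) in hs:
        print('bar near hole',[P[v+dv,u+du] for du,dv in((-10,0),(10,0))])
    for uv in out: print('hole on z=.026',plane(c,uv,0.026))
    hsv=cv2.cvtColor(c['pixels'],cv2.COLOR_RGB2HSV); m=((hsv[...,0]>15)&(hsv[...,0]<32)&(hsv[...,1]>150)&(hsv[...,2]>130)).astype(np.uint8)
    n,l,s,ce=cv2.connectedComponentsWithStats(m); 
    for i in range(1,n):
        if s[i,4]>15: print('brass',s[i],ce[i],np.nanmedian(P[l==i],0),np.nanmax(P[l==i][:,2]))
c=load('w2');P=cloud(c)
for n,(u,v) in dict(bar1=(150,22),bar2=(378,158),bar0=(260,90),pan1=(200,42),pan2=(380,30),pan3=(330,28),sillw=(157,91),base=(180,100),base2=(385,145),base3=(348,205),bc=(187,20),knob=(328,300),barpiv=(323,60),barend=(330,315),strip=(330,178)).items(): print(n,P[v,u])
cv2.imwrite('pics/w2z.png',cv2.resize(c['pixels'][130:330,270:390,::-1],None,fx=3,fy=3,interpolation=cv2.INTER_CUBIC))
cv2.imwrite('pics/w2y.png',cv2.resize(c['pixels'][0:190,130:400,::-1],None,fx=2.9,fy=2.9,interpolation=cv2.INTER_CUBIC))
E
```

```text
w2 [[325.1124 204.2686]
 [325.9889 233.481 ]
 [326.5012 262.1916]]
bar near hole [array([0.5569, 0.0342, 0.0277]), array([0.5656, 0.0157, 0.0259])]
bar near hole [array([0.5285, 0.0192, 0.0261]), array([0.5378, 0.0005, 0.0266])]
bar near hole [array([0.5001, 0.0052, 0.0274]), array([ 0.5092, -0.014 ,  0.0266])]
hole on z=.026 [0.5604 0.0256 0.026 ]
hole on z=.026 [0.5331 0.011  0.026 ]
hole on z=.026 [ 0.5049 -0.0037  0.026 ]Traceback (most recent call last):
  File "<stdin>", line 11, in <module>
TypeError: unsupported operand type(s) for *: 'NoneType' and 'int'
```

```bash
python3 - <<'E'
from h import *
np.set_printoptions(precision=4,suppress=True)
c=load('w2'); P=cloud(c)
H=np.array([plane(c,uv,0.0265)[:2] for uv in [(325.1,204.3),(326,233.5),(326.5,262.2)]])
d=(H[2]-H[0]);L=np.linalg.norm(d);d/=L; print('hole span (64mm)',L,'dir',d,np.degrees(np.arctan2(d[1],d[0])))
piv=H.mean(0)-d*.182; print('pivot',piv,'knob',piv+d*.26)
hsv=cv2.cvtColor(c['pixels'],cv2.COLOR_RGB2HSV); m=((hsv[...,0]>15)&(hsv[...,0]<32)&(hsv[...,1]>150)&(hsv[...,2]>130)).astype(np.uint8)
n,l,s,ce=cv2.connectedComponentsWithStats(m)
for i in range(1,n):
    if s[i,4]>10: print('brass',s[i],ce[i],np.nanmedian(P[l==i],0),plane(c,ce[i],.03))
for n,(u,v) in dict(bar1=(150,22),bar2=(378,158),bar0=(260,90),pan1=(200,42),pan2=(380,30),pan3=(330,28),base=(180,100),base2=(385,145),base3=(348,205),bc=(187,20),knob=(328,300),barpiv=(323,60),barend=(330,315),strip=(330,178)).items(): print(n,P[v,u])
# bar plane fit
pts=[]
for v in range(185,285):
    for u in range(317,337):
        p=P[v,u]
        if abs(p[2]-.0265)<.004: pts.append(p)
pts=np.array(pts);A=np.c_[(pts[:,:2]-piv)@d,(pts[:,:2]-piv)@[-d[1],d[0]],np.ones(len(pts))];print('bar plane z=a*s+b*t+c',np.linalg.lstsq(A,pts[:,2],rcond=None)[0])
cv2.imwrite('pics/w2z.png',cv2.resize(c['pixels'][130:330,270:390,::-1],None,fx=3,fy=3,interpolation=cv2.INTER_CUBIC))
cv2.imwrite('pics/w2y.png',cv2.resize(c['pixels'][0:190,130:400,::-1],None,fx=2.9,fy=2.9,interpolation=cv2.INTER_CUBIC))
E
```

```text
hole span (64mm) 0.06268627856355066 dir [-0.8845 -0.4665] -152.1949332670184
pivot [0.6939 0.0959] knob [ 0.4639 -0.0254]
brass [317 163   5   6  14] [318.4286 164.9286] [0.5929 0.0494 0.0207] [0.5936 0.0495 0.03  ]
bar1 [nan nan nan]
bar2 [0.6271 0.0169 0.1295]
bar0 [0.6325 0.1154 0.1306]
pan1 [0.6438 0.1669 0.1295]
pan2 [0.709  0.0566 0.1137]
pan3 [0.6939 0.0897 0.1146]
base [0.5899 0.2002 0.0159]
base2 [ 0.6398 -0.0027  0.0156]
base3 [0.5686 0.0027 0.0161]
bc [0.6609 0.2213 0.0153]
knob [ 0.4718 -0.0217  0.0399]
barpiv [0.6826 0.0885 0.0287]
barend [ 0.4719 -0.0228  0.0741]
strip [0.5858 0.0324 0.0182]
bar plane z=a*s+b*t+c [-0.0004 -0.0036  0.0273]
```

View pics/w2z.png

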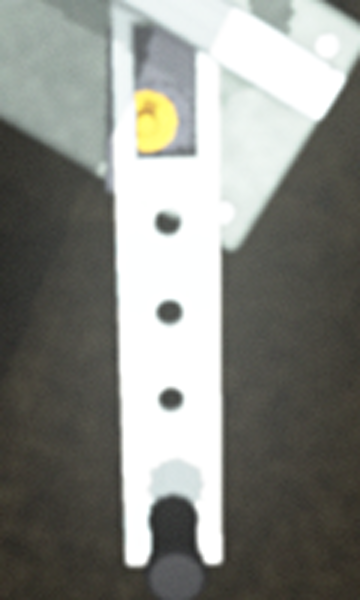

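View pics/w2y.png

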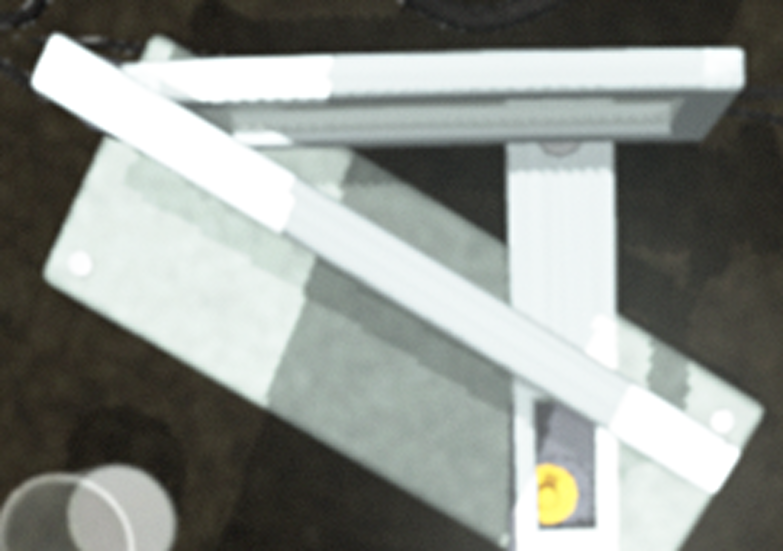

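The zoom shows a brass disc, about 15 mm across, around the pin, so the 8 mm pin itself needs a closer look in every view.

```bash
python3 - <<'E'
from h import *
t=[]
for f,(u,v) in dict(scene0=(347,250),side0=(331,231),w1=(309,41),w2=(321,170)).items():
    c=load(f); im=c['pixels'][v-14:v+14,u-18:u+18,::-1]; t.append(cv2.resize(im,None,fx=11,fy=10.5,interpolation=cv2.INTER_NEAREST))
im=np.vstack([np.hstack(t[:2]),np.hstack(t[2:])]); print(im.shape); cv2.imwrite('pics/pinz.png',im)
E
```

```text
(588, 792, 3)
```

View pics/pinz.png

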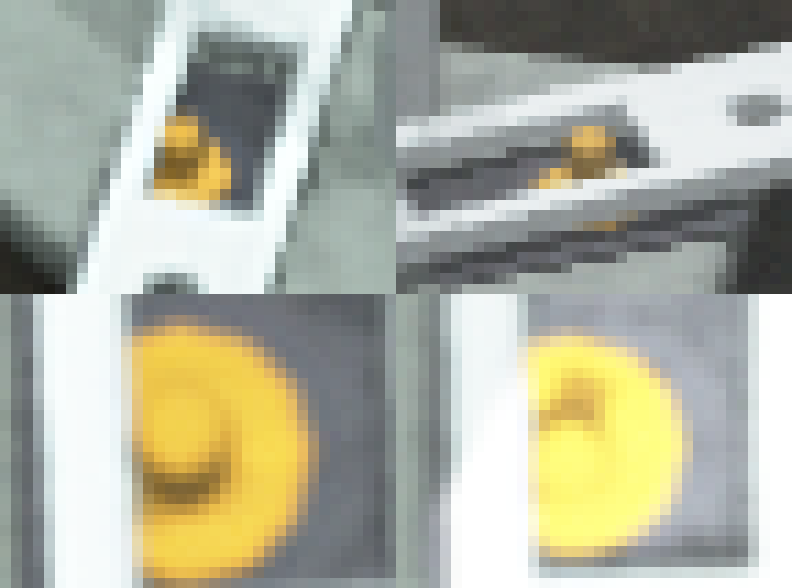

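```bash
python3 - <<'E'
from h import *
np.set_printoptions(precision=4,suppress=True)
for f,uv in dict(scene0=(344.95,247.9),side0=(330.1,229.8),w1=(306.9,38.0),w2=(318.5,171.3)).items(): print(f,plane(load(f),uv,.032))
s=load('side0'); 
# stay hole cross-check in scene/side: knob tops
print(plane(load('scene0'),(332,290),.0725),plane(s,(398,195),.0725))
c=load('w1');print('w1 holes',[plane(c,uv,.0265) for uv in [(317,81),(318,119),(319,155)]], 'knobtop', plane(c,(321.5,204),.0725))
c=load('w2');print('knobtop', plane(c,(270+175/3,130+577/3),.0725))
# frame corners in w2y
y=lambda a,b:(130+a/2.9,b/2.9)
for n,(a,b,z) in dict(barL=(58,62,.13),barR=(712,465,.13),panL=(130,75,.115),panR=(740,70,.115),base1=(45,268,.0155),base2=(160,38,.0155),base3=(762,412,.0155),screw1=(80,262,.0155),screw2=(722,420,.0155)).items(): print(n,plane(c,y(a,b),z))
print('base4',plane(c,(270+230/3,130+250/3),.0155),'screw',plane(c,(270+226/3,130+211/3),.0155))
E
```

```text
scene0 [0.5889 0.0469 0.032 ]
side0 [0.587  0.0439 0.032 ]
w1 [0.5892 0.0473 0.032 ]
w2 [0.5882 0.0468 0.032 ]
[ 0.4692 -0.0214  0.0725] [ 0.4622 -0.0311  0.0725]
w1 holes [array([0.5618, 0.025 , 0.0265]), array([0.5328, 0.0104, 0.0265]), array([ 0.5042, -0.0041,  0.0265])] knobtop [ 0.4718 -0.0213  0.0725]
knobtop [ 0.4633 -0.0253  0.0725]
barL [0.6415 0.2039 0.13  ]
barR [0.6248 0.0179 0.13  ]
panL [0.6467 0.1924 0.115 ]
panR [0.7138 0.0551 0.115 ]
base1 [0.5819 0.2344 0.0155]
base2 [0.6658 0.2251 0.0155]
base3 [ 0.6458 -0.0083  0.0155]
screw1 [0.5889 0.224  0.0155]
screw2 [0.6372 0.0028 0.0155]
base4 [ 0.5599 -0.0003  0.0155] screw [0.5716 0.0073 0.0155]
```

Pin axis is about (0.5886, 0.0467), agreed by three views. The knob is at about (0.4638, -0.0254), the pivot at (0.694, 0.096) and the hinge at (0.641, 0.204). Next I move over the knob and descend.

```bash
python3 -m pendant '[[[-4,-2.5,-3],[0,0,0],0],[[-4,-2.5,-4],[0,0,0],0],[[-2.2,-1.3,-4],[0,0,0],0],[[0,0,-3],[0,0,0],0],[[0,0,0],[0,0,0],0]]'; python3 - <<'E'
from h import *
np.set_printoptions(precision=4,suppress=True)
o=manip.get_obs();p=o['position']; print(p, 'to knob cm',(np.array([.4638,-.0254,.060])-p)*100)
J=lambda P,Q,:0
from scipy.optimize import brentq
Q=np.array([.5886,.0467]);H=np.array([.6413,.2037])
def piv(a): a=np.radians(a); return H+.12*np.array([np.cos(a),np.sin(a)])
for L in (.182,):
    a=brentq(lambda a:np.linalg.norm(piv(a)-Q)-L,-75,0); P=piv(a); d=(Q-P)/L; print('panel',a,'piv',P,'dir',np.degrees(np.arctan2(d[1],d[0])),'knob',P+.26*d)
save('wrist','w3')
E
```

```text
clock: 3.38
position: [0.4568, -0.0277, 0.1718]
ee_rot: [0.849, -0.529, -0.003, -0.005]
ft_force: [0.3, 0.7, 1.3]
grip_width: 1.0
[ 0.4568 -0.0277  0.1718] to knob cm [  0.7017   0.2315 -11.1805]
panel -31.202481189756252 piv [0.7439 0.1415] dir -148.5968424398564 knob [0.522  0.0061]
```

View pics/w3.png

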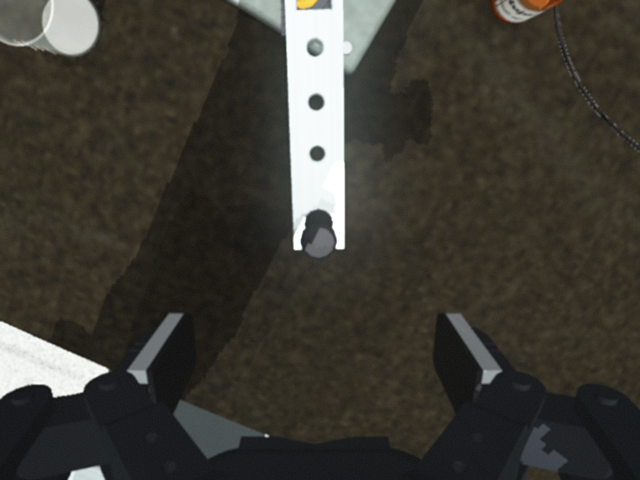

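The knob top is at (318,241), centred between the open jaws. I'll check its position from this view and descend.

```bash
python3 -c "
from h import *
print(plane(load('w3'),(318.5,241),.0725))"; python3 -m pendant '[[[0.6,0.2,-4],[0,0,0],0],[[0.1,0,-4],[0,0,0],0],[[0,0,-3],[0,0,0],0],[[0,0,0],[0,0,0],0]]'
```

```text
[ 0.46434139 -0.02489804  0.0725    ]
clock: 3.92
position: [0.4704, -0.0242, 0.0675]
ee_rot: [0.849, -0.528, 0.002, -0.009]
ft_force: [-0.3, -1.1, 0.4]
grip_width: 1.001
```

```bash
cat >> h.py <<'E'
def rep(target=None,yaw=None,tip=0.0):
    # tip: stay tip-up angle rad; yaw: jaw axis deg
    o=manip.get_obs(); 
    if target is not None: print('shift cm',np.round((np.array(target)-o['position'])*100,2))
    if yaw is not None:
        a=np.radians(yaw); X=np.array([np.cos(a),np.sin(a),0]); Z=np.array([0,0,-1.]); Y=np.cross(Z,X)
        T=R.from_rotvec(-X*tip)*R.from_matrix(np.c_[X,Y,Z])   # -X = tip axis (jaw axis at stay dir +90)
        print('turn deg',np.round(np.degrees((T*R.from_quat(o['ee_rot']).inv()).as_rotvec()),2))
    print('pos',np.round(o['position'],4),'F',np.round(o['ft_force'],2),'w',round(o['grip_width'],3),'t',round(o['clock'],2))
E
python3 -c "
from h import *
rep([.4643,-.0249,.060],-62.2)"
```

```text
shift cm [-0.61 -0.07 -0.75]
turn deg [-0.81  0.72  1.48]
pos [ 0.4704 -0.0242  0.0675] F [-0.29 -1.13  0.38] w 1.001 t 3.92
```

```bash
python3 -m pendant '[[[-0.6,-0.1,-0.7],[-0.8,0.7,1.5],0],[[0,0,0],[0,0,0],0],[[0,0,0],[0,0,0],150]]' 40; python3 -c "
from h import *
rep([.4643,-.0249,.060],-62.2)"
```

```text
clock: 4.3
position: [0.4669, -0.0247, 0.0643]
ee_rot: [0.857, -0.515, 0.002, -0.002]
ft_force: [0.5, 0.3, -0.8]
grip_width: 0.82
shift cm [-0.26 -0.02 -0.43]
turn deg [-0.03  0.31 -0.18]
pos [ 0.4669 -0.0247  0.0643] F [ 0.52  0.3  -0.77] w 0.82 t 4.3
```

```bash
python3 -m pendant '[[[-0.3,0,-0.6],[0,0,0],150],[[0,0,0],[0,0,0],170],[[0,0,0],[0,0,0],255],[[0,0,0],[0,0,0],255],[[0,0,0],[0,0,0],255],[[0,0,0],[0,0,0],255],[[0,0,0],[0,0,0],255],[[0,0,0],[0,0,0],255]]' 40; python3 -c "
from h import *
rep([.4643,-.0249,.060],-62.2)"
```

```text
clock: 5.3
position: [0.4642, -0.0246, 0.0587]
ee_rot: [0.857, -0.515, 0.003, -0.002]
ft_force: [-0.5, -0.4, 0.8]
grip_width: 0.194
shift cm [ 0.01 -0.03  0.13]
turn deg [-0.07  0.38 -0.17]
pos [ 0.4642 -0.0246  0.0587] F [-0.48 -0.45  0.84] w 0.194 t 5.3
```

```bash
python3 -m pendant '[[[0.1,0.05,0.8],[-0.8,1.5,0],255],[[0.15,0.08,0.8],[-0.8,1.5,0],255],[[0.15,0.08,0.8],[-0.8,1.5,0],255],[[0.15,0.08,0.8],[-0.8,1.5,0],255],[[0,0,0],[0,0,0],255]]'; python3 -c "
from h import *
rep([.4643+.0072,-.0249+.0038,.0587+.0385],-62.2,.15)"
```

```text
clock: 5.92
position: [0.4687, -0.0216, 0.0903]
ee_rot: [0.855, -0.515, -0.029, 0.051]
ft_force: [1.7, 0.6, -2.9]
grip_width: 0.196
shift cm [0.28 0.05 0.69]
turn deg [-0.78  1.7  -0.15]
pos [ 0.4687 -0.0216  0.0903] F [ 1.72  0.57 -2.93] w 0.196 t 5.92
```

```bash
python3 -m pendant '[[[0.25,0.05,0.9],[-0.8,1.5,0],255],[[0,0,0.2],[0,0,0],255],[[0,0,0],[0,0,0],255]]'; python3 -c "
from h import *
rep([.4643+.0072,-.0249+.0038,.0587+.0385],-62.2,.15); save('side','s1'); save('scene','c1')
a=[cv2.imread('pics/s1.png')[140:340,270:470],cv2.imread('pics/c1.png')[150:350,240:440]]
cv2.imwrite('pics/m1.png',cv2.resize(np.hstack(a),(800,400)))"
```

```text
clock: 6.3
position: [0.4698, -0.0214, 0.0997]
ee_rot: [0.854, -0.514, -0.038, 0.063]
ft_force: [1.7, -0.5, -3.6]
grip_width: 0.194
shift cm [ 0.17  0.03 -0.25]
turn deg [-0.02  0.14 -0.13]
pos [ 0.4698 -0.0214  0.0997] F [ 1.66 -0.49 -3.62] w 0.194 t 6.3
```

View pics/m1.png

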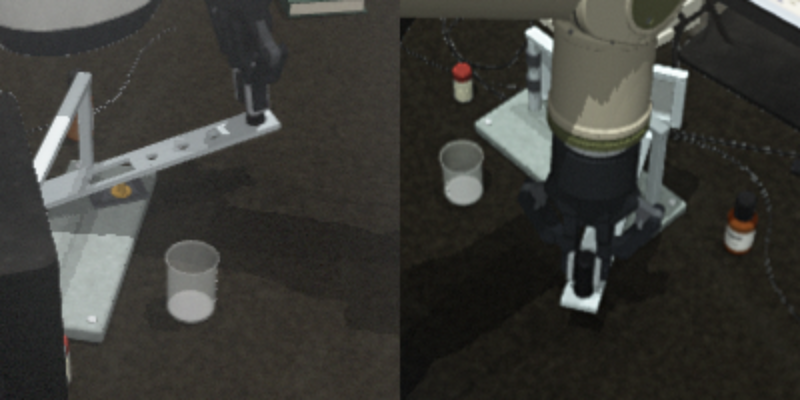

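The stay is clear of the pin. In the side crop the brass pin at (121,190) sits well below the bar. Next I push the panel open along the bar.

```bash
python3 -m pendant '[[[1,0.5,0],[0,0,0.8],255],[[1,0.5,0],[0,0,0.8],255],[[1,0.5,0],[0,0,0.8],255],[[1,0.5,0],[0,0,0.8],255],[[0,0,0],[0,0,0],255]]'; python3 -c "
from h import *
rep([.522+.0072,.0061+.0042,.0972],-58.6,.15); save('wrist','w4')"
```

```text
clock: 7.02
position: [0.5128, -0.0005, 0.0993]
ee_rot: [0.869, -0.489, -0.036, 0.065]
ft_force: [1.6, 1.3, -3.1]
grip_width: 0.198
shift cm [ 1.64  1.08 -0.21]
turn deg [0.01 0.15 0.11]
pos [ 5.128e-01 -5.000e-04  9.930e-02] F [ 1.63  1.35 -3.07] w 0.198 t 7.03
```

View pics/w4.png

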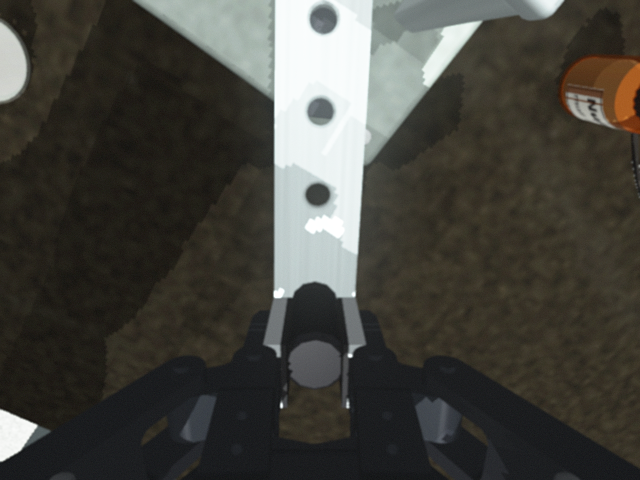

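The three holes are at (323,17), (320,111) and (318,194). The middle hole is approaching the pin.

```bash
python3 -m pendant '[[[0.8,0.5,0],[0,0,0],255],[[0.8,0.5,-0.3],[0,0,0],255],[[0,0,0],[0,0,0],255],[[0,0,0],[0,0,0],255]]'; python3 -c "
from h import *
rep([.522+.0072,.0061+.0042,.0972],-58.6,.15); save('wrist','w5'); save('scene','c5');save('side','s5')
a=[cv2.imread('pics/s5.png')[140:340,270:470],cv2.imread('pics/c5.png')[150:350,240:440]]
cv2.imwrite('pics/m5.png',cv2.resize(np.hstack(a),(800,400)))"
```

```text
clock: 7.58
position: [0.5293, 0.0106, 0.0965]
ee_rot: [0.869, -0.488, -0.036, 0.065]
ft_force: [-1.4, -0.6, 1.2]
grip_width: 0.192
shift cm [-0.01 -0.03  0.07]
turn deg [-0.04  0.12  0.06]
pos [0.5293 0.0106 0.0965] F [-1.39 -0.57  1.24] w 0.192 t 7.58
```

View pics/w5.png

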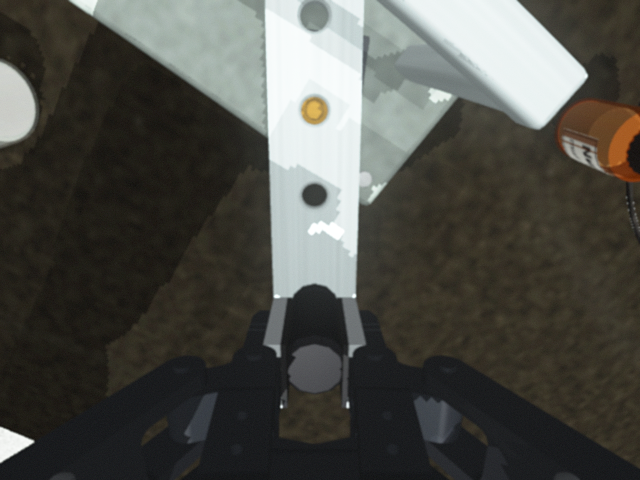

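View pics/m5.png

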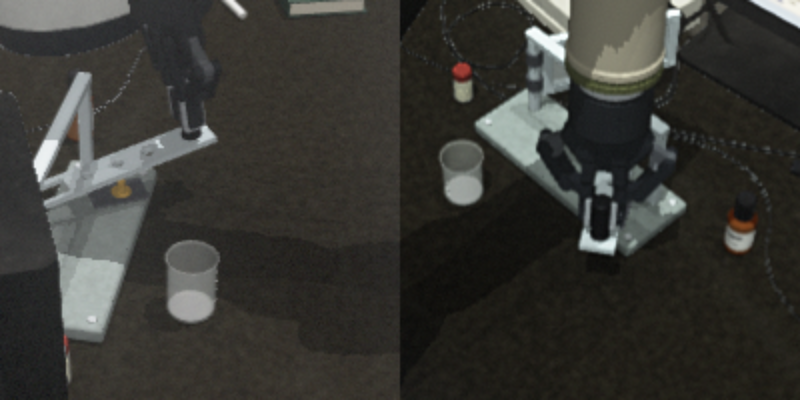

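The pin is visible through the middle hole at (314,110). I'll measure the offset between the hole and the pin.

```bash
python3 - <<'E'
from h import *
c=load('w5'); im=c['pixels'][90:130,290:340,::-1]; cv2.imwrite('pics/w5z.png',cv2.resize(im,None,fx=14,fy=14,interpolation=cv2.INTER_NEAREST))
E
```

```text
(no output)
```

View pics/w5z.png

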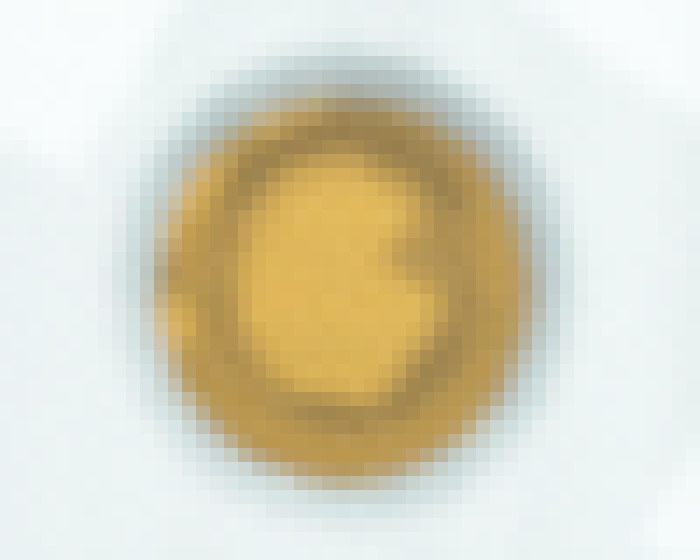

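```bash
python3 - <<'E'
from h import *
np.set_printoptions(precision=4,suppress=True)
c=load('w5'); M,o=pose(c); print('cam',o)
a=.15; zk=c['pos'][2]
P=cloud(c); print('bar depth z near hole', P[109,295],P[109,335],P[150,315],P[230,300])
pin=plane(c,(313.9,109.1),.032); up=plane(c,(314.6,109.4),P[109,335][2]); lo=plane(c,(313.9,109.5),P[109,335][2]-.006)
print('pin',pin,'hole up',up,'hole lo',lo)
h1=plane(c,(314,15),P[15,290][2]); h3=plane(c,(315,195),P[195,290][2]); print(h1,h3); d=h3-h1; print(np.linalg.norm(d), np.degrees(np.arctan2(d[1],d[0])), np.arcsin(d[2]/np.linalg.norm(d)))
E
```

```text
cam [0.6077 0.0592 0.2094]
bar depth z near hole [0.5873 0.0548 0.0535] [0.595  0.0424 0.0546] [0.5787 0.041  0.056 ] [0.5491 0.0299 0.0596]
pin [0.5886 0.0474 0.032 ] hole up [0.591  0.0487 0.0546] hole lo [0.5902 0.0485 0.0486]
[0.6177 0.0651 0.0489] [0.5643 0.0322 0.0585]
0.06337583101430937 -148.37387198281485 0.15351165149993526
```

The hole should land within about 0.3 mm of the pin once the stay is flat. I'll lower it along the arc, pausing just above pin contact.

```bash
cat >> h.py <<'E'
def arc(a,F=(.5221,.0062,.0587),yaw=-58.4):
    d=np.array([-.852,-.524]); k=.26*(1-np.cos(a))+.0352*np.sin(a); F=np.array(F)
    rep([*(F[:2]-d*k),F[2]+.26*np.sin(a)-.0352*(1-np.cos(a))],yaw,a)
E
python3 -c "
from h import *
arc(.08)"
python3 -m pendant '[[[-0.17,-0.1,-0.8],[0.9,-1.5,0],255],[[-0.17,-0.1,-0.8],[0.9,-1.5,0],255],[[0,0,0],[0,0,0],255]]'; python3 -c "
from h import *
arc(.08)"
```

```text
shift cm [-0.41 -0.24 -1.72]
turn deg [ 2.04 -3.28  0.27]
pos [0.5293 0.0105 0.0965] F [-0.57  0.85  0.1 ] w 0.199 t 7.72
clock: 8.1
position: [0.526, 0.0085, 0.0808]
ee_rot: [0.871, -0.489, -0.02, 0.037]
ft_force: [-1.3, -0.7, 1.3]
grip_width: 0.198
shift cm [-0.08 -0.04 -0.15]
turn deg [ 0.16 -0.15  0.27]
pos [0.526  0.0085 0.0808] F [-1.32 -0.69  1.32] w 0.198 t 8.1
```

```bash
python3 -m pendant '[[[-0.1,-0.05,-0.25],[0.2,-0.3,0.2],255],[[0,0,0],[0,0,0],255]]'; python3 - <<'E'
from h import *
arc(.07)
c=save('wrist','w6'); P=cloud(c); im=c['pixels'][85:135,280:350,::-1]; cv2.imwrite('pics/w6z.png',cv2.resize(im,None,fx=11,fy=11,interpolation=cv2.INTER_NEAREST)); print(P[109,290],P[109,340])
E
```

```text
clock: 8.35
position: [0.5255, 0.0081, 0.0789]
ee_rot: [0.872, -0.488, -0.018, 0.034]
ft_force: [-1.7, -0.2, 1.1]
grip_width: 0.195
shift cm [-0.07 -0.03 -0.21]
turn deg [ 0.26 -0.3   0.05]
pos [0.5255 0.0081 0.0789] F [-1.71 -0.2   1.13] w 0.195 t 8.35Traceback (most recent call last):
  File "<stdin>", line 3, in <module>
  File "h.py", line 18, in cloud
    M,o=pose(c); z=c['range_z'].ravel(); P=(np.c_[p,np.ones(len(p))]*z[:,None])@M.T+o; P[z==0]=np.nan; return P.reshape(480,640,3)
        ~~~~^^^
  File "h.py", line 9, in pose
    T=R.from_quat(c['q']).as_matrix(); he=c['hand_eye']; return T@he[:3,:3], T@he[:3,3]+c['pos']
                  ~^^^^^
KeyError: 'q'
```

```bash
python3 - <<'E'
from h import *
c=load('w6'); P=cloud(c); im=c['pixels'][85:135,280:350,::-1]; cv2.imwrite('pics/w6z.png',cv2.resize(im,None,fx=11,fy=11,interpolation=cv2.INTER_NEAREST)); print(P[109,290],P[109,340])
E
```

```text
[0.58484141 0.05556915 0.04152069] [0.59436694 0.04005753 0.0418397 ]
```

View pics/w6z.png

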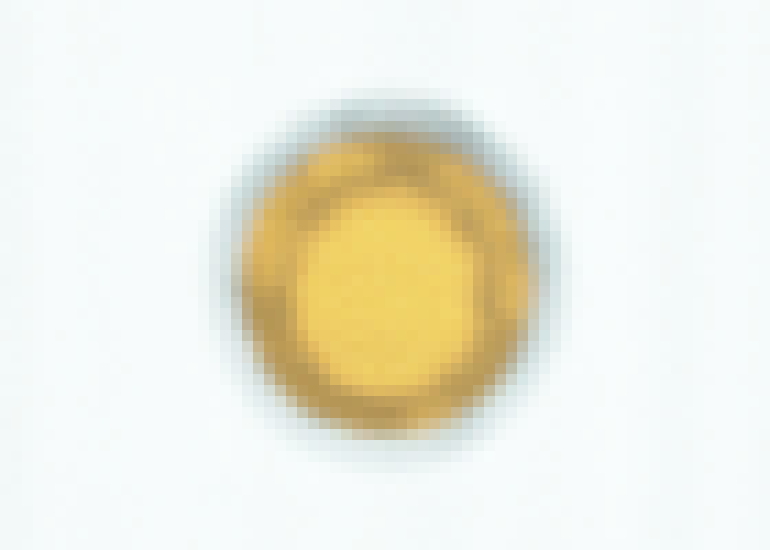

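```bash
python3 - <<'E'
from h import *
np.set_printoptions(precision=4,suppress=True)
c=load('w6'); t=lambda a,b:(280+a/11-.5,85+b/11-.5)
pin=plane(c,t(387,291),.032); up=plane(c,t(388,281),.0417); lo=plane(c,t(390,285),.0357)
m=(up[:2]+lo[:2])/2; al=np.arcsin((.0387-.0235)/.182); d=np.array([-.852,-.524]); flat=m+d*.182*(1-np.cos(al))
print(pin,up,lo,'alpha',al,'flat hole',flat,'err mm (pin-hole)',(pin[:2]-flat)*1e3,'along d',(pin[:2]-flat)@d*1e3, 'lat',(pin[:2]-flat)@[.524,-.852]*1e3)
for z in(.032,.0417): 
  print('diam', np.linalg.norm(plane(c,t(297,291),z)-plane(c,t(477,291),z)))
arc(.04)
E
```

```text
[0.5885 0.0472 0.032 ] [0.5892 0.0477 0.0417] [0.5889 0.0474 0.0357] alpha 0.08361387747677292 flat hole [0.5885 0.0472] err mm (pin-hole) [-0.0427  0.0325] along d 0.019335858308419492 lat -0.05006403160216716
diam 0.006334786627176443
diam 0.005964637558064442
shift cm [-0.2  -0.11 -0.99]
turn deg [ 1.16 -1.78  0.05]
pos [0.5255 0.0081 0.079 ] F [-2.08 -0.84  0.97] w 0.196 t 8.4
```

Predicted error is under 0.1 mm. I'll lower gently and watch the force.

```bash
python3 -m pendant '[[[-0.07,-0.04,-0.35],[0.4,-0.6,0],255],[[-0.05,-0.03,-0.25],[0.3,-0.5,0],255],[[0,0,0],[0,0,0],255]]'; python3 -c "
from h import *
arc(.04)"
```

```text
clock: 8.78
position: [0.5246, 0.0076, 0.0727]
ee_rot: [0.872, -0.488, -0.012, 0.023]
ft_force: [-0.9, -0.8, 1.0]
grip_width: 0.191
shift cm [-0.11 -0.05 -0.36]
turn deg [ 0.42 -0.57  0.03]
pos [0.5246 0.0076 0.0727] F [-0.94 -0.76  0.97] w 0.191 t 8.78
```

```bash
python3 -m pendant '[[[-0.06,-0.04,-0.3],[0.4,-0.6,0],255],[[-0.06,-0.03,-0.25],[0.3,-0.5,0],255],[[0,0,0],[0,0,0],255]]'; python3 -c "
from h import *
arc(.0)"
```

```text
clock: 9.15
position: [0.5235, 0.0069, 0.0669]
ee_rot: [0.873, -0.488, -0.006, 0.012]
ft_force: [-1.2, 0.6, 0.5]
grip_width: 0.193
shift cm [-0.14 -0.07 -0.82]
turn deg [ 0.87 -1.32  0.04]
pos [0.5235 0.0069 0.0669] F [-1.22  0.62  0.47] w 0.193 t 9.15
```

```bash
python3 -m pendant '[[[-0.06,-0.03,-0.3],[0.3,-0.5,0],255],[[-0.05,-0.03,-0.3],[0.3,-0.5,0],255],[[0,0,0],[0,0,0],255]]'; python3 -c "
from h import *
arc(.0)"
```

```text
clock: 9.52
position: [0.5225, 0.0063, 0.0605]
ee_rot: [0.873, -0.488, -0.001, 0.003]
ft_force: [0.3, 0.1, 0.7]
grip_width: 0.195
shift cm [-0.04 -0.01 -0.18]
turn deg [ 0.22 -0.23  0.04]
pos [0.5225 0.0063 0.0605] F [0.27 0.08 0.73] w 0.195 t 9.53
```

```bash
python3 -m pendant '[[[-0.03,-0.01,-0.2],[0.2,-0.2,0],255],[[0,0,0],[0,0,0],255]]'; python3 -c "
from h import *
arc(.0)"; python3 -m pendant '[[[0,0,-0.12],[0,0,0],255],[[0,0,0],[0,0,0],255]]';  python3 -c "
from h import *
arc(.0)"
```

```text
clock: 9.78
position: [0.5221, 0.0061, 0.0584]
ee_rot: [0.873, -0.488, -0.0, 0.0]
ft_force: [-0.4, 0.1, 1.3]
grip_width: 0.201
shift cm [-0.    0.01  0.03]
turn deg [ 0.01 -0.02  0.05]
pos [0.5221 0.0061 0.0584] F [-0.37  0.08  1.25] w 0.201 t 9.78
clock: 10.02
position: [0.5221, 0.006, 0.0572]
ee_rot: [0.873, -0.488, -0.0, 0.0]
ft_force: [-0.1, 0.1, 2.4]
grip_width: 0.198
shift cm [-0.    0.02  0.15]
turn deg [ 0.01 -0.03  0.04]
pos [0.5221 0.006  0.0572] F [-0.09  0.1   2.44] w 0.198 t 10.03
```

```bash
python3 -m pendant '[[[0,0,-0.1],[0,0,0],255],[[0,0,0],[0,0,0],255]]';  python3 -m pendant '[[[0,0,-0.1],[0,0,0],255],[[0,0,0],[0,0,0],255]]'; python3 - <<'E'
from h import *
save('wrist','w7'); c=load('w7'); P=cloud(c)
M,o=pose(c); print(o)
pts=[]
for v in list(range(20,95))+list(range(130,175)):
    for u in (280,285,340,345): pts.append(P[v,u])
pts=np.array(pts); pts=pts[np.isfinite(pts[:,2])]; d=np.array([-.852,-.524]); s=pts[:,:2]@d; s0=s.mean()
print(np.linalg.lstsq(np.c_[s-s0,np.ones(len(s))],pts[:,2],rcond=None)[0], pts[::40,2])
E
```

```text
clock: 10.28
position: [0.5222, 0.0059, 0.0563]
ee_rot: [0.873, -0.488, -0.0, 0.0]
ft_force: [-1.0, 0.0, 3.7]
grip_width: 0.2
clock: 10.52
position: [0.5223, 0.0058, 0.0553]
ee_rot: [0.873, -0.488, -0.0, 0.0]
ft_force: [-1.4, -0.4, 3.4]
grip_width: 0.194
[0.58544958 0.04542886 0.18043867]
[-0.00049452  0.0264286 ] [0.02601028 0.02620874 0.02746594 0.02665924 0.02690108 0.02533232
 0.02679866 0.0260635  0.02657527 0.02632641 0.02701955 0.02706609]
```

View pics/w7.png

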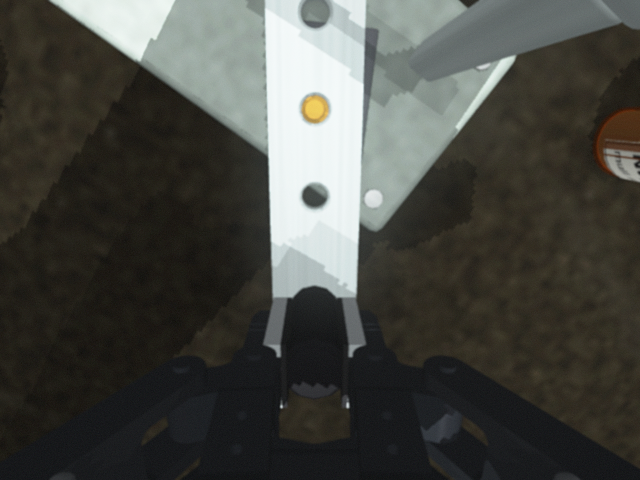

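The bar is flat (slope about 0, top at 26.4 mm) and the pin fills the middle hole at (315,109). I'll release and rise straight up.

```bash
python3 -m pendant '[[[0,0,0],[0,0,0],120],[[0,0,0],[0,0,0],120],[[0,0,0],[0,0,0],120],[[0,0,0],[0,0,0],100],[[0,0,0],[0,0,0],100]]'; python3 -m pendant '[[[0,0,2],[0,0,0],100],[[0,0,3],[0,0,0],100],[[-1,-0.6,4],[0,0,0],100],[[-2,-1,5],[0,0,0],50],[[-2,-1,5],[0,0,0],0],[[0,0,0],[0,0,0],0],[[0,0,0],[0,0,0],0]]'; python3 - <<'E'
from h import *
for n,f in (('wrist','w8'),('side','s8'),('scene','c8')): save(n,f)
a=[cv2.imread('pics/s8.png')[140:340,270:470],cv2.imread('pics/c8.png')[150:350,240:440]]
cv2.imwrite('pics/m8.png',cv2.resize(np.hstack(a),(800,400)))
E
```

```text
clock: 11.2
position: [0.5218, 0.0058, 0.0548]
ee_rot: [0.873, -0.488, -0.0, 0.001]
ft_force: [-0.3, 0.4, 0.1]
grip_width: 0.61
clock: 12.08
position: [0.4691, -0.0211, 0.2499]
ee_rot: [0.873, -0.488, -0.001, 0.001]
ft_force: [-0.6, -0.2, -0.4]
grip_width: 1.003
```

View pics/w8.png

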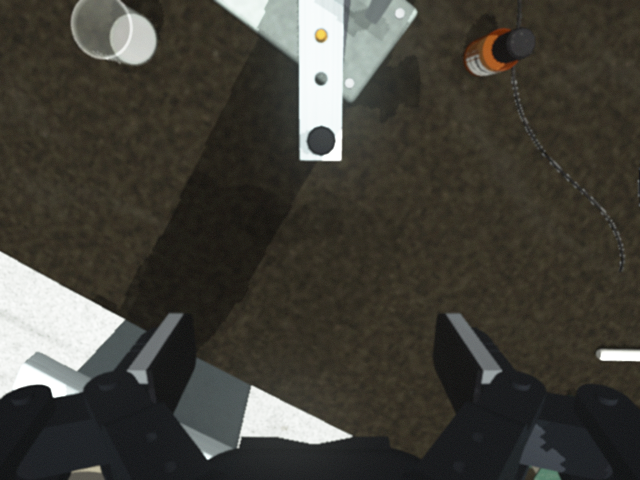

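View pics/m8.png

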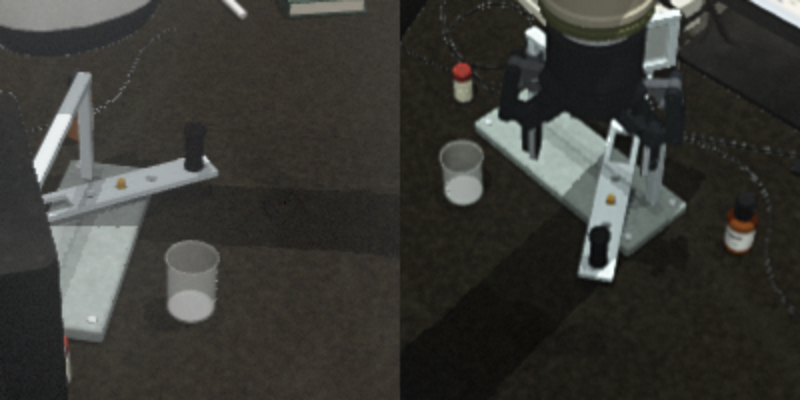

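```bash
python3 - <<'E'
from h import *
c=load('w8'); P=cloud(c)
pts=P[5:120,306:336].reshape(-1,3); pts=pts[np.isfinite(pts[:,2])&(abs(pts[:,2]-.0265)<.005)]
d=np.array([-.852,-.524]); s=pts[:,:2]@d
print(len(pts),np.linalg.lstsq(np.c_[s-s.mean(),np.ones(len(s))],pts[:,2],rcond=None)[0]); rep()
for f in ('c1','c8'):
    hsv=cv2.cvtColor(load(f)['pixels'],cv2.COLOR_RGB2HSV)
    for n,(x0,x1,y0,y1) in dict(beaker=(255,287,215,255),vial=(260,280,178,205),bottle=(400,422,243,280)).items():
        print(f,n,load(f)['pixels'][y0:y1,x0:x1].mean().round(2))
manip.hand_in()
E
```

```text
3195 [-0.00592052  0.02624592]
pos [ 0.4691 -0.0213  0.2492] F [ 0.12 -0.3  -0.24] w 0.997 t 12.22
c1 beaker 73.0
c1 vial 53.92
c1 bottle 48.51
c8 beaker 73.43
c8 vial 53.61
c8 bottle 49.0
the job is handed in; nothing more can be done
```

The stay now sits on the pin by its middle hole, lying flat, and the job was handed in at about 12 s of robot time. I lifted the stay off the pin by its knob and pushed the panel open by about 33° by calculation; I did not measure the final angle. The wrist camera showed the pin through the middle hole, so I lined the stay up on it and lowered it in small steps with a force check after each.

- **Force:** it stayed near 1 N while the hole went over the pin. The final press reached at most 3.7 N in the readings.
- **Fit:** the last views show the pin standing in the middle hole. The depth fit puts the bar's top at about 26.2 mm, against about 26.5 mm at the start, with a slope of −0.006 rad, which is within the noise.
- **Surroundings:** the gripper is open and about 20 cm clear of the knob. Compared with a view taken just after the lift, the beaker, vial and bottle look unmoved.
- **Disagreements:** side-camera positions differed from the other views by about 3 mm at the pin and 6 mm at the knob, so I did not use them. No other check disagreed or failed.

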